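Hang the two-tier parts caddy

TASK

Hang the small orange caddy by its hook on the cross bar at the front of the stand, then hang the long blue caddy by its hook on the steel bar underneath the orange one, so that the two hang freely one below the other. The blue caddy sits deep in its grey storage box, where only its hook can be taken, so it will have to be set down on the way and taken again by an end of its tray to get it under the orange one. Leave the screwdriver and the roll of black tape where they are.

Things in the scene. Friction and masses are not known exactly. Their poses are not given: they have to be found in the camera images.
- stand_bar (a point): Middle of the cross bar (8 mm diameter, along y; 52 mm free between two fork arms) at the front of the fixed stand, 262 mm above the worktop. The arms (8 mm) run back (+x) to a 16 mm post 80 mm behind the bar. Clear above, in front, and below down to the foot, a 10 mm plate from 25 mm in front of the bar to 105 mm behind, 65 mm to each side. z up.
- upper_handle (a point): Middle of the straight black handle of the orange caddy (stands upright, 148 mm high, 0.16 kg): handle 16 mm wide (y), 18 high, free 23 mm either way along x; 87 mm above the caddy's foot. Caddy axes: x from handle to bin, z up; hook, bin and bar lie at x = +66 mm from here. Bin 60 x 60 mm, from 70 to 98 mm above the foot, on two cheeks (48 mm deep, at y = +-28 mm).
- upper_hook (a point): Seat in the orange caddy's steel hook where the stand's bar centre comes to lie: 139 mm above its foot. Axes as upper_handle. Hook 20 mm wide (y), open downward: upright at x = -10, free tip at x = +10 (4 mm thick, 16 mm clear between), tip ends 19 mm below the seat, roof-shaped crest 9 mm above it. The tip leads: over the bar from the front, then down behind it.
- upper_bar (a point): Middle of the steel bar (8 mm diameter, along y, 52 mm free between the cheeks) under the orange caddy: 16 mm above its foot, 123 mm below upper_hook. 50 mm are free above the bar up to the bin's underside. Axes as upper_handle.
- lower_hook (a point): Seat in the blue caddy's hook where the orange caddy's bar centre comes to lie: 87 mm above the tray's underside, over its middle. Hook of the same form and size as the orange one's: 20 mm wide (y), 24 mm over upright and tip (x), tip at +x ending 19 mm below, crest 9 mm above. Axes: x across the tray, y along it, z up. Below it the upright (20 x 4 mm) runs down to the tray.
- lower_tray (a point): Centre of the blue caddy's open tray, half-way up: 44 mm wide (x), 224 long (y), 32 high, walls 4. Axes as lower_hook. Out of the box it can be grasped across its 44 mm width near either end. 0.16 kg, balanced under its hook. Starts upright in the grey box.
- box: Fixed grey open storage box, 62 (x) x 242 (y) x 42 mm high, walls and floor 5 mm; origin at the centre of its underside. The blue tray stands in it with 4 mm play all round, its rim 5 mm below the box's rim.
- upper: The orange caddy; origin at the middle of its foot, axes as upper_handle.
- lower: The blue caddy; origin at the centre of the tray's underside, axes as lower_hook.
- screwdriver_mid (a point): Bystander: a blue-handled screwdriver, 182 x 26 x 25, lying near the front edge of the worktop (sizes in mm); the point is about half-way up.
- tape_roll_mid (a point): Bystander: a roll of black tape, 55 across, 19 high, lying flat to the right of the stand's foot (sizes in mm); the point is about half-way up.

How it is judged (in metres and radians):
On the way, in this order (a step that is already met when the one before it is completed fails the run):
1. the orange caddy hangs on the stand's bar (distance between upper_hook and stand_bar below 0.02 m and angle between upper_hook's own z axis and vertical below 0.25 rad), for 0.2 s.
2. the blue caddy hangs on the orange caddy's bar (all of step 1 and distance between lower_hook and upper_bar below 0.02 m and angle between lower_hook's own z axis and vertical below 0.25 rad and height (world z) of lower_tray above 0.045 m), for 0.2 s.
At the end, for the whole second after the job is handed in: The orange caddy's hook lies over the stand's bar and the blue caddy's hook over the orange caddy's bar (each bar within 20 mm of the hook's seat point), both upright within 0.25 rad, the blue tray's centre more than 45 mm above the worktop, and both all but still (under 0.05 m/s and 0.6 rad/s) (all of step 2 and linear speed of each of upper, lower below 0.05 m/s and angular speed of each of upper, lower below 0.6 rad/s); the robot touches nothing.
It fails at once if the screwdriver is moved more than 40 mm (distance of screwdriver_mid from where it was at the start of the episode above 0.04 m).
It fails at once if the tape roll is moved more than 40 mm (distance of tape_roll_mid from where it was at the start of the episode above 0.04 m).
It also fails if it takes over 72 s, if anything falls off the work surface, if the arm or the gripper's body presses on something with over 40 N, if the wrist force passes 120 N, or if a joint passes its speed limit or range.

ROBOT

A 6-joint arm with a two-finger parallel gripper is mounted at the origin on a cart in front of the work surface, level with it; the furniture and walls round the work are solid. World frame = base frame: x ahead of the robot, y to its left, z up, the work surface at z = 0. Lengths are in mm, angles in rad, forces in N, time in s.
With the tool pointing down it reaches from about 275 to 825 mm from the base axis. Payload 4.9 kg.
Tool frame: the origin (TCP) lies at the very end of the fingers, on their centre line; the grasp point (between the pads) lies 19 mm behind it; z points along the fingers, y is the line along which they close (so a half turn about z gives the same grasp; the last joint's range is limited). The gripper opens to 85 mm and grips with 20 to 120 N. Pads are 22 mm wide; open, the fingers measure 114 mm over their backs; the gripper's body (76 mm by 85 mm) begins 54 mm behind the grasp point. The pads swing forward as they close: fully open they stand 13 mm farther back than shut.
Start: joints at [1.184, 0.326, -0.193, 1.052, 0, 1.437], TCP at [137.557, 532.538, 231.281] pointing down, gripper open.
Joint ranges: [-2.65, 2.65], [-0.97, 1.79], [-1.3, 1.35], [-1.93, 2.1], [-1.47, 1.37], [-3.14, 3.14]. Speed limits (rad/s): [2.57, 2.57, 3.14, 3.14, 3.14, 3.14].

INTERFACE

Orientations are given as [roll, pitch, yaw] about the fixed x, y, z axes, in that order (R = Rz(yaw) Ry(pitch) Rx(roll)).
In Python, from bench import bot, solve_ik, imaging gives the robot as it stands. Calls block until the motion is done:
- bot.move_ptp(position, orientation): joint-space move of the TCP to a pose.
- bot.movel(position, rot=None, max_speed=150, threshold=None): straight line of the TCP; rot=None keeps the orientation; max_speed is the mean speed in mm/s. With threshold (N) it stops when the force on the tool has changed by that much, and returns True; else False.
- bot.move_j(angles): joint-space move.
- bot.grip(opening, effort=None): opening from 0.0 (shut) to 1.0 (fully open); effort is the grip in N (None keeps the last); returns when the fingers have stopped.
- bot.dwell(seconds).
- solve_ik(position, orientation): joint angles nearest the present ones, or None.
- bot.get_state(): the state.
- imaging.capture(name): name is "scene" or "top" or "wrist"; returns the picture (384x512x3 uint8, blue, green, red); there is no depth.
- imaging.camera_model(name): a dict with "K" (3x3 intrinsics, pixels), "k1" (the pictures are not rectified: a ray, as slopes to the right and down, at radius r is drawn at 1 + k1 r^2 times it, then the intrinsics apply), "position" and "rotation" of the camera in the world. Camera axes: x right, y up, looking along -z (the intrinsics and any distortion apply to the point x, -y, -z); pixel columns grow to the right and rows downward; lengths in mm; the calibration is good to about 2 mm. A picture is of the moment at which its call begins: read the wrist's pose just before it. camera_model takes no time and is no camera call; for the wrist camera it gives the pose at the moment of the call.
A pose or a line that the arm cannot do raises bot.IKError and nothing moves.
- bot.sign_off(): hands the job in; it is judged then, once.
The state is a dict: "t": time; "qpos": joint angles; "joint_velocities": joint speeds; "effort": joint torques, N m; "tcp_pos": TCP position; "orientation": TCP orientation; "contact_force": force on the tool from outside, world axes, zero at the start; "wrist_torque": the same for the moment, N m; "opening": opening from 0.0 (shut) to 1.0 (fully open); "gripper_force": force on a finger pad.
Only numpy, scipy, OpenCV 4.12 (cv2) and the standard library are available. Lean on these libraries where they do the work, as an engineer would, in place of code of your own. Each camera call takes 0.05 s, during which the arm holds its last target. There are 200 camera calls.

## Working session

There is one attempt and no reset: what is moved stays moved. The work goes in short steps, each a Python script; the robot and the scene stay as the last script left them, time stands still between calls to the robot, and variables do not carry over. Pictures are saved under pics/ and viewed, at most 10 in all, crops included, and the job is handed in when it is done.

```bash
ls; mkdir -p pics
cat > h.py <<'E'
from bench import bot, solve_ik, imaging
import numpy as np, cv2
def proj(cm,P):
    P=np.atleast_2d(P).astype(float); R=np.array(cm["rotation"]); c=(P-np.array(cm["position"]))@R
    s=np.c_[c[:,0]/-c[:,2],-c[:,1]/-c[:,2]]; r2=(s**2).sum(1,keepdims=True); s=s*(1+cm["k1"]*r2)
    K=np.array(cm["K"]); return np.c_[s,np.ones(len(s))]@K.T[:,:2]
def ray(cm,uv):
    K=np.array(cm["K"]); uv=np.atleast_2d(uv).astype(float)
    d=np.c_[uv,np.ones(len(uv))]@np.linalg.inv(K).T; d=d[:,:2]; s=d.copy()
    for _ in range(20): s=d/(1+cm["k1"]*(s**2).sum(1,keepdims=True))
    v=np.c_[s[:,0],-s[:,1],-np.ones(len(s))]@np.array(cm["rotation"]).T
    return np.array(cm["position"]),v
def at_z(cm,uv,z):
    p,v=ray(cm,uv); return p+v*((z-p[2])/v[:,2])[:,None]
E
python3 - <<'E'
from h import *
a=imaging.capture("scene");b=imaging.capture("top")
cv2.imwrite("pics/scene.png",a);cv2.imwrite("pics/top.png",b)
cv2.imwrite("pics/both.png",cv2.resize(np.vstack([a,b]),None,fx=.78,fy=.78))
for n in("scene","top"):
    print(n,imaging.camera_model(n))
print(bot.get_state())
E
```

```text
pics
scene {'K': array([[476.37604125,   0.        , 255.00012511],
       [  0.        , 476.37604125, 191.37268534],
       [  0.        ,   0.        ,   1.        ]]), 'k1': -0.11033145095009844, 'position': array([-370.2592158 , -528.40034819,  606.9184893 ]), 'rotation': array([ 1.18302228, -0.01235713, -1.03439962])}
top {'K': array([[415.46772569,   0.        , 257.16463601],
       [  0.        , 415.46772569, 190.36103779],
       [  0.        ,   0.        ,   1.        ]]), 'k1': -0.035404997014525284, 'position': array([ 306.26269378,   11.13723214, 1288.94250544]), 'rotation': array([ 0.18993685,  0.00859653, -1.57964173])}
{'t': 0.1, 'qpos': array([ 1.18381390e+00,  3.26864074e-01, -1.93471209e-01,  1.05202886e+00,
        2.58866107e-05,  1.43664342e+00]), 'joint_velocities': array([ 0.00228783, -0.00179692,  0.00237966, -0.00015625, -0.00051704,
        0.0004032 ]), 'effort': array([ 1.11754649e-03, -4.44239724e+01,  2.63037837e+01,  7.91044906e-03,
       -5.85919247e-05,  1.08002328e-05]), 'tcp_pos': array([137.33593589, 532.03596134, 230.58806505]), 'orientation': array([-3.14004239e+00, -2.35350885e-04,  2.88876292e+00]), 'contact_force': array([ 0.26064808, -0.24992204, -0.29689382]), 'wrist_torque': array([-0.00066914,  0.00989804, -0.02550103]), 'gripper_force': 0.0, 'opening': 1.0019105310354537}
```

```bash
python3 -c "
import cv2
for n in('scene','top'): cv2.imwrite(f'pics/{n}_v.png',cv2.resize(cv2.imread(f'pics/{n}.png'),(800,600),interpolation=cv2.INTER_CUBIC))"
```

```text
(no output)
```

View pics/scene_v.png

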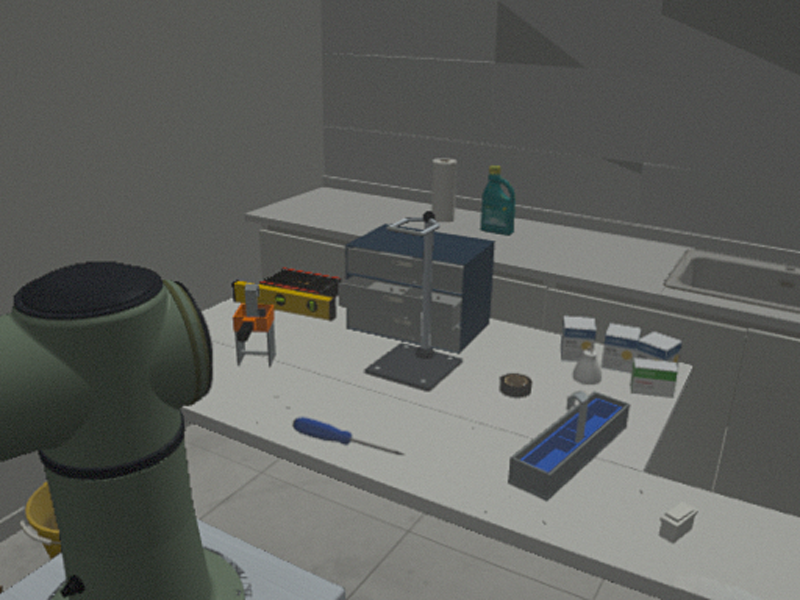

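View pics/top_v.png

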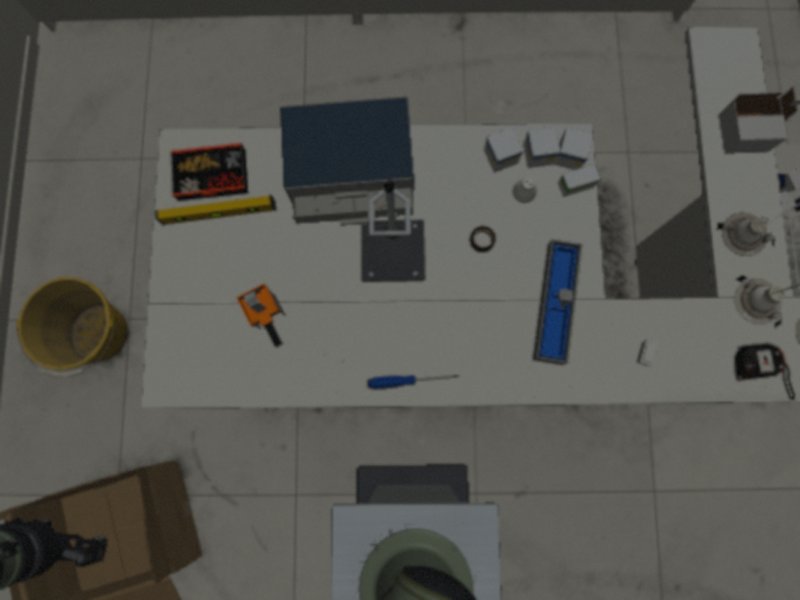

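The scene view shows the stand, with the orange caddy to its left and the box with the blue caddy to its right. In the top view (800-wide pixels) the orange handle runs from about (265,318) to (279,344), the stand's bar lies at row 233 between columns 370 and 411, the blue hook is at (566,296), and the box corners run from (550,242) to (535,360). Next I'll enlarge the key areas.

```bash
python3 - <<'E'
s=open('h.py').read()
s=s.replace("import numpy as np, cv2","import numpy as np, cv2\nfrom scipy.spatial.transform import Rotation as Ro")
s=s.replace('np.array(cm["rotation"])','Ro.from_euler("xyz",cm["rotation"]).as_matrix()')
open('h.py','w').write(s)
t=__import__('cv2');im=t.imread('pics/top.png')
f=lambda x,y:t.resize(t.convertScaleAbs(im[y:y+60,x:x+80],alpha=1.6),(400,300),interpolation=t.INTER_CUBIC)
import numpy as np
t.imwrite('pics/crop.png',np.vstack([np.hstack([f(130,175),f(215,120)]),np.hstack([f(320,145),f(320,185)])]))
E
python3 - <<'E'
from h import *
cm=imaging.camera_model("top"); k=1/1.5625
for n,u,z in[("handle far",(279,344),90),("handle near",(266,318),90),("hook",(255,297),148),("barL",(370,233),262),("barR",(411,233),262),("bhook",(566,296),101),("b1",(550,242),42),("b2",(580,244),42),("b3",(566,362),42),("b4",(535,360),42),("tape",(483,238),10),("scr",(370,382),12),("scr2",(458,377),12),("foot",(393,281),10)]:
    print(n,at_z(cm,np.array(u)*k,z)[0].round())
E
```

```text
handle far [451. 249.  90.]
handle near [500. 275.  90.]
hook [529. 283. 148.]
barL [612.  70. 262.]
barR [611.   2. 262.]
bhook [ 534. -287.  101.]
b1 [ 655. -276.   42.]
b2 [ 651. -336.   42.]
b3 [ 417. -294.   42.]
b4 [ 421. -235.   42.]
tape [ 674. -147.   10.]
scr [384.  84.  12.]
scr2 [392. -89.  12.]
foot [586.  37.  10.]
```

View pics/crop.png

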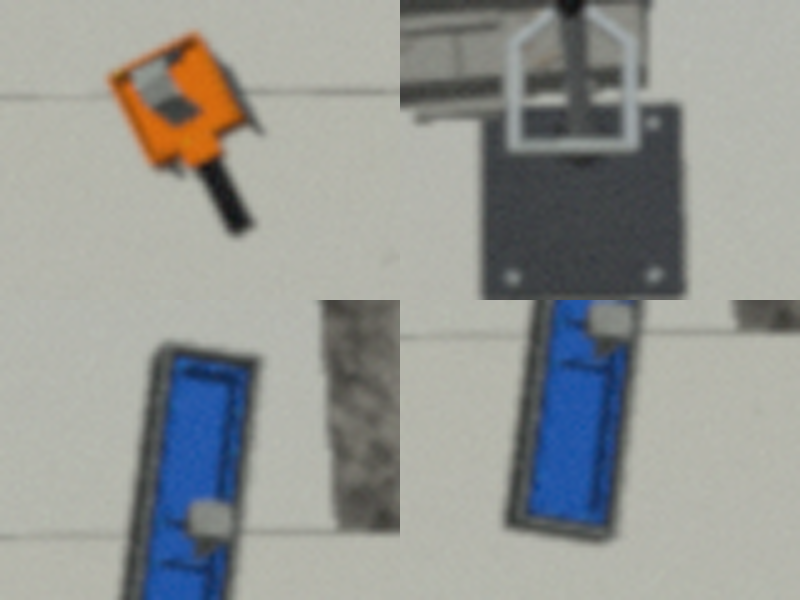

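Crops: the orange bin corners and the black handle are at (205,165)–(242,228) in crop 1, the bar's centre is at (575,144) in crop 2, and the blue hook patch is at (210,518) in crop 3. I'll turn these into positions and go above the handle for a wrist look.

Run:
```python
from h import *
cm=imaging.camera_model("top")
c1=lambda p:np.array(p)/5+[130,175]
P=at_z(cm,[c1(p) for p in[(110,78),(160,165),(245,122),(195,33)]],98)[:,:2]
d=(P[0]-P[1])+(P[3]-P[2]); yaw=np.arctan2(d[1],d[0]); c=P.mean(0); print(P.round(1),c,yaw)
ax=np.array([np.cos(yaw),np.sin(yaw)]); print("handle from bin",c-66*ax)
H=at_z(cm,[c1((205,165)),c1((242,228))],96)[:,:2]; d=H[0]-H[1]; print(H,H.mean(0),np.arctan2(d[1],d[0]))
print("bar",at_z(cm,np.array([[510,144],[640,144],[575,144]])/5-[80,0]+[215,120],266))
print("foot R edges",at_z(cm,np.array([[480,298],[686,298],[482,110],[682,103]])/5-[80,0]+[215,120],10))
c3=lambda p:np.array(p)/5+[320,85]
print("bhook",at_z(cm,c3((212,518)),101), "box",P.mean(0)*0)
h=(H.mean(0)+c-66*ax)/2; print("use",h)
w=(yaw-np.pi/2*0)
# tool down; tool y along caddy y
for yy in (yaw,yaw+np.pi,yaw-np.pi):
    q=solve_ik([h[0],h[1],230],[np.pi,0,yy]); print(yy,q)
```

```text
[[537.8 327.7]
 [486.  296.4]
 [510.9 247.5]
 [564.3 278.4]] [524.75100578 287.50459227] 0.5339483843645523
handle from bin [467.9379213  253.91481061]
[[486.063269   270.57603769]
 [449.02631009 247.98025556]] [467.54478954 259.27814662] 0.5478037122687937
bar [[611.83432272  68.82870265 266.        ]
 [611.06704245   2.31251167 266.        ]
 [611.44671934  35.55939965 266.        ]]
foot R edges [[587.65466904 102.14052647  10.        ]
 [586.25808453 -27.70507782  10.        ]
 [711.20420561 101.27089241  10.        ]
 [714.38928791 -27.16984518  10.        ]]
bhook [[ 536.74593771 -287.40204726  101.        ]] box [0. 0.]
use [467.74135542 256.59647862]
0.5339483843645523 [ 0.36335924  0.29660401 -0.23786175  1.03633057  0.          2.9710035 ]
3.6755410379543454 [ 0.36335924  0.29660401 -0.23786175  1.03633057  0.         -0.17058915]
-2.607644269225241 [ 0.36335924  0.29660401 -0.23786175  1.03633057  0.         -0.17058915]
```

Run:
```python
from h import *
yaw=.541
bot.move_ptp([467.7,257,200],[np.pi,0,yaw+np.pi])
print(imaging.camera_model("wrist"), bot.get_state()['tcp_pos'], bot.get_state()['t'])
cm=imaging.camera_model("wrist"); im=imaging.capture("wrist")
ax=np.array([np.cos(yaw),np.sin(yaw),0])
h=np.array([467.7,257,96.])
for p in (h,h+23*ax,h-23*ax,h+66*ax+[0,0,52]):
    u=proj(cm,p)[0]; print(u); cv2.circle(im,tuple(int(x) for x in u),3,(0,0,255),1)
cv2.imwrite("pics/w1.png",cv2.resize(cv2.convertScaleAbs(im,alpha=1.4),(800,600)))
```

```text
{'K': array([[339.01804536,   0.        , 248.16915948],
       [  0.        , 339.01804536, 191.08102274],
       [  0.        ,   0.        ,   1.        ]]), 'k1': -0.006055521991290663, 'position': array([404.63909888, 219.93334637, 343.36128173]), 'rotation': array([-2.92346171e-01, -1.49482422e-03,  2.11269799e+00])} [467.39886293 257.54568517 200.00790722] 1.6833
[246.6730261  189.43993291]
[246.68399179 217.70126723]
[246.66161819 159.68837382]
[246.4987146  305.81804759]
```

View pics/w1.png

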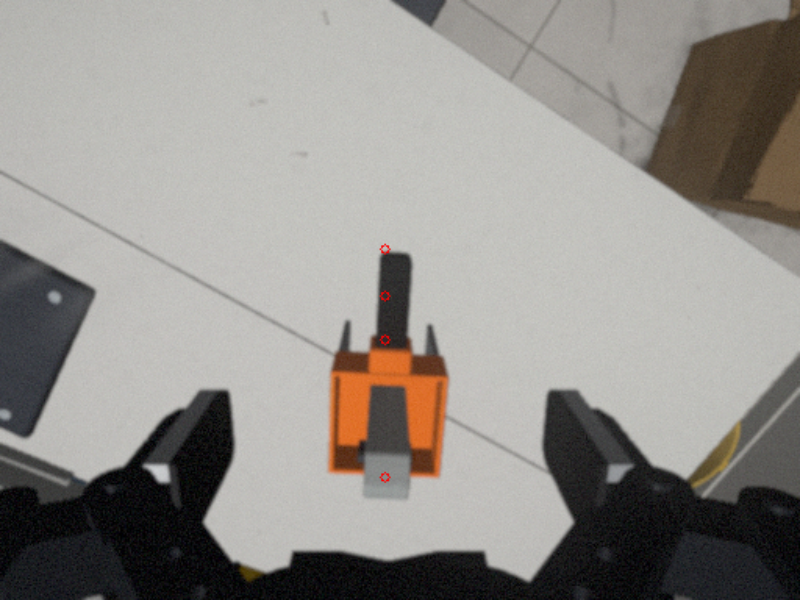

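The picture shows the handle's outer end at (396,254) and its inner end at (392,343). That is a few mm to one side of the predicted marks, with a small yaw error. I'll correct for both, then grasp and lift.

Run:
```python
from h import *
cm=imaging.camera_model("wrist"); k=1/1.5625
A=at_z(cm,np.array([[396,254],[392,343]])*k,96)[:,:2]
B=at_z(cm,np.array([[387,479]])*k,148)[0,:2]
d=A[1]-A[0]; m=A.mean(0); print(A,m,np.linalg.norm(d),np.arctan2(d[1],d[0]),"hook",B,np.linalg.norm(B-m)); d=B-A[0]
yaw=np.arctan2(d[1],d[0]); print(yaw)
ax=np.array([np.cos(yaw),np.sin(yaw)])
h=(m+B-66*ax)/2; print(h)
o=[np.pi,0,yaw+np.pi]
bot.movel([h[0],h[1],120],o); print(bot.movel([h[0],h[1],68],max_speed=60,threshold=15))
bot.grip(0.0,60); s=bot.get_state(); print(s['opening'],s['gripper_force'],s['tcp_pos'],s['contact_force'])
bot.movel([h[0],h[1],240],max_speed=120); s=bot.get_state(); print(s['opening'],s['contact_force'],s['t'])
np.save('o.npy',[*h,yaw])
```

```text
[[447.19162545 250.76449851]
 [486.96901094 272.63839088]] [467.08031819 261.7014447 ] 45.39501695098237 0.5027723792750982 hook [524.29970996 292.19346836] 64.83688997069773
0.4930283574560489
[466.62019556 261.32869693]
False
0.17741100191672207 60.82847356796265 [466.77659265 261.31497678  68.16706719] [-1.06893221 -0.19234437  1.79026231]
0.17946402306736203 [-0.45376261 -0.20649686 -1.30666407] 5.6583
```

Run:
```python
from h import *
bot.move_ptp([485,35.5,228],[np.pi,0,-np.pi+1e-3])
a=imaging.capture("top"); cm=imaging.camera_model("top"); sc=imaging.camera_model("scene"); b=imaging.capture("scene")
s=bot.get_state(); print(s['tcp_pos'],s['orientation'],s['contact_force'])
t=s['tcp_pos']; hook=t+[66,0,71]
print("pred crest",proj(cm,hook+[0,0,9]),"bar",proj(cm,[611.5,35.5,262]), 'scene',proj(sc,hook+[0,0,9]),proj(sc,[611.5,35.5,262]))
u,v=255,160
A=cv2.resize(cv2.convertScaleAbs(a[130:190,210:290],alpha=1.6),(400,300),interpolation=cv2.INTER_CUBIC)
B=cv2.resize(cv2.convertScaleAbs(b[115:190,220:320],alpha=1.6),(400,300),interpolation=cv2.INTER_CUBIC)
cv2.imwrite("pics/c2.png",np.hstack([A,B]))
```

```text
[485.14554205  36.82541025 228.04406571] [ 3.14109720e+00  1.99416400e-04 -3.13809814e+00] [-0.26660484 -0.08986142 -1.09244245]
pred crest [[249.17428817 167.72412396]] bar [[250.06275073 149.22670117]] scene [[247.03064191 134.90245136]] [[260.15035141 147.5227984 ]]
```

View pics/c2.png

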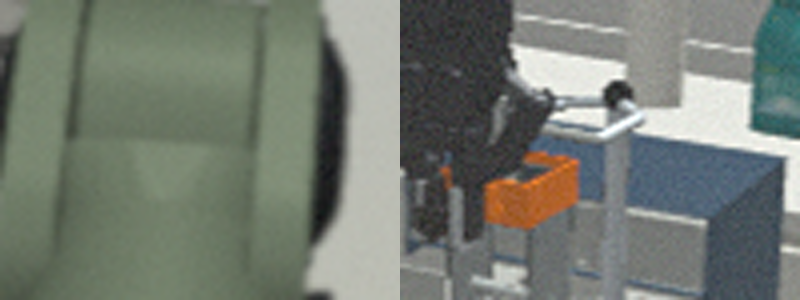

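The top view is blocked by the arm. In the scene crop the bin's rim corners (579,160) and (530,187) and the bar end (605,134) are visible. I'll check the bin's pose in the hand against the prediction.

Run:
```python
from h import *
b=imaging.capture("scene"); sc=imaging.camera_model("scene"); t=bot.get_state()['tcp_pos']
c=t+[66,0,30]
P=[c+[dx,dy,0] for dx,dy in((30,30),(30,-30),(-30,-30))]+[c+[30,-30,-28]]
P+=[np.array([611.5,2.3+y,262]) for y in(0,66.5)]
u=proj(sc,P)
A=cv2.resize(cv2.convertScaleAbs(b[125:185,235:315],alpha=1.6),(800,600),interpolation=cv2.INTER_CUBIC)
for p in u: cv2.drawMarker(A,tuple(int(x) for x in (p-[235,125])*10+4.5),(0,0,255),cv2.MARKER_CROSS,14,1)
print(u); cv2.imwrite("pics/c3.png",A)
```

```text
[[242.90536167 150.06048985]
 [264.09556497 154.11230278]
 [251.15648119 160.80399075]
 [263.87222993 165.14753069]
 [271.89664808 149.69621434]
 [248.67648796 145.40581018]]
```

View pics/c3.png

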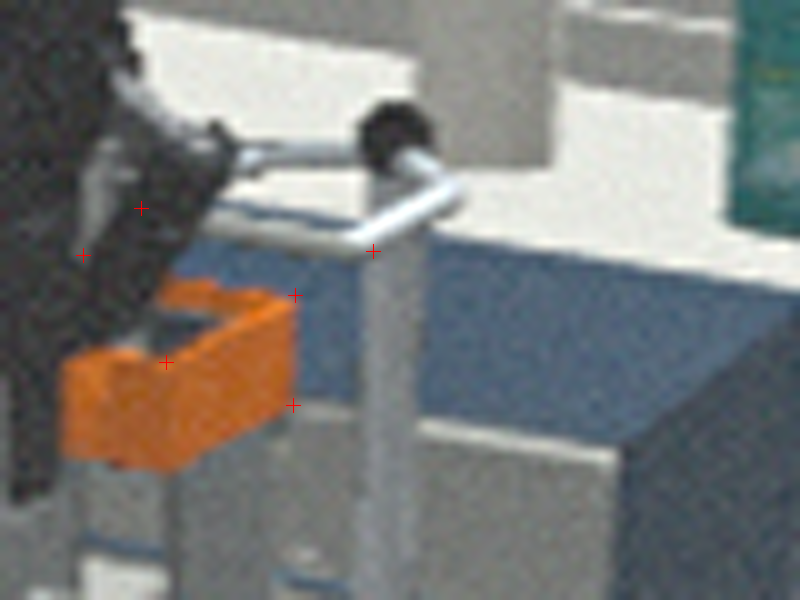

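Bin corners match the prediction within about 1 mm, and the bar within about 3 mm. Moving over the bar and lowering with force guarding.

Run:
```python
from h import *
print(bot.movel([545.5,36.8,228],[np.pi,0,-np.pi+1e-3],max_speed=80,threshold=8))
print(bot.movel([545.5,36.8,186],max_speed=30,threshold=6))
s=bot.get_state(); print(s['tcp_pos'],s['contact_force'],s['wrist_torque'],s['t'])
```

```text
False
True
[545.84916834  36.79710377 191.34899049] [-3.19518514 -0.40691369  6.74506216] [ 0.03947732 -0.04649024 -0.00364334] 8.7417
```

Run:
```python
from h import *
bot.grip(0.6); bot.dwell(.2)
bot.movel([545.5,36.8,290],max_speed=120)
# go above blue hook
bot.move_ptp([490,-150,330],[np.pi,0,-np.pi+1e-3])
bot.grip(1.0)
b=imaging.capture("scene"); a=imaging.capture("top"); s=bot.get_state(); print(s['contact_force'],s['t'])
A=cv2.resize(cv2.convertScaleAbs(b[115:205,225:345],alpha=1.6),(400,300),interpolation=cv2.INTER_CUBIC)
B=cv2.resize(cv2.convertScaleAbs(a[130:205,210:310],alpha=1.6),(400,300),interpolation=cv2.INTER_CUBIC)
C=cv2.resize(cv2.convertScaleAbs(b[245:320,320:420],alpha=1.6),(400,300),interpolation=cv2.INTER_CUBIC)
D=cv2.resize(cv2.convertScaleAbs(a[145:235,320:440],alpha=1.6),(400,300),interpolation=cv2.INTER_CUBIC)
cv2.imwrite("pics/c4.png",np.vstack([np.hstack([A,B]),np.hstack([C,D])]))
```

```text
[0.47904144 0.48346752 0.39013376] 11.725
```

View pics/c4.png

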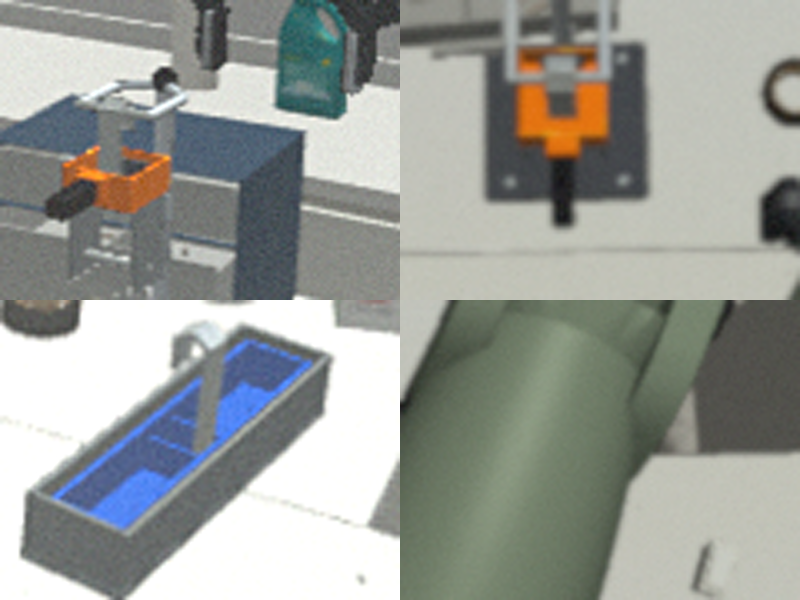

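The orange caddy hangs on the bar. In the blue caddy's crop the upright (205,420) is on the right and the free tip (180,350) on the left, so tray +x points to world +y (yaw about 1.40). I'll hover over the hook and take a wrist look.

Run:
```python
from h import *
yaw=1.398
bot.move_ptp([534,-287,200],[np.pi,0,yaw-np.pi])
cm=imaging.camera_model("wrist"); im=imaging.capture("wrist"); s=bot.get_state(); print(s['qpos'],s['t'])
ax=np.array([np.cos(yaw),np.sin(yaw),0]); ay=np.array([-ax[1],ax[0],0]); c=np.array([534,-287,97])
for p in (c,c+12*ax,c-12*ax,c+10*ay,c-10*ay):
    cv2.circle(im,tuple(int(x) for x in proj(cm,p)[0]),2,(0,0,255),-1)
cv2.imwrite("pics/w2.png",cv2.resize(cv2.convertScaleAbs(im,alpha=1.3),(800,600)))
```

```text
[-6.14515077e-01  4.50209845e-01 -8.61403296e-02  1.03376600e+00
  2.71826433e-05 -2.01236540e+00] 13.175
```

View pics/w2.png

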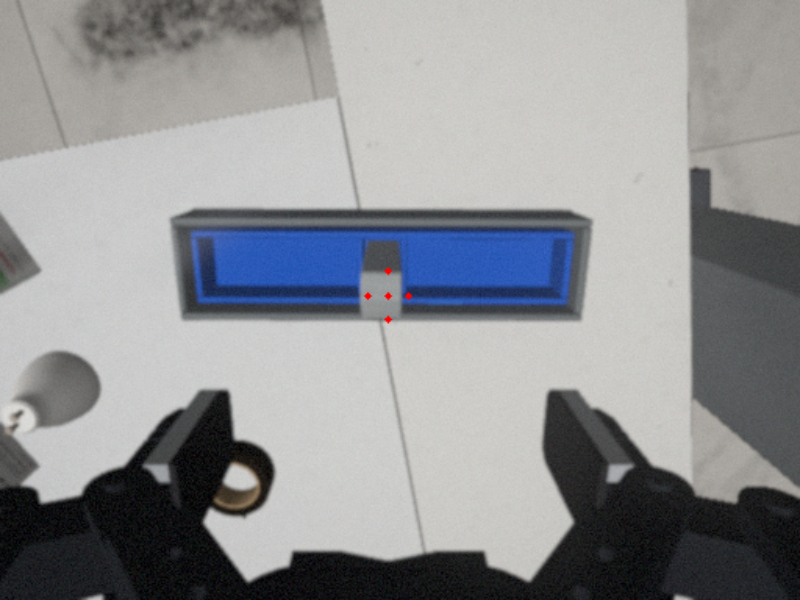

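The hook's top patch spans (360–403, 270–319), about 3 mm left of the marks, and the box edges run level, so the yaw is right. I'll take the hook, lift it out, turn it to yaw 0 and set it down at (490,-75).

Run:
```python
from h import *
yaw=1.398
cm=imaging.camera_model("wrist"); h=at_z(cm,np.array([381.5,295])/1.5625,97)[0]; print(h)
bot.movel([h[0],h[1],110]); print(bot.movel([h[0],h[1],67],max_speed=60,threshold=12))
bot.grip(0.0,80); s=bot.get_state(); print(s['opening'],s['gripper_force'],s['contact_force'],s['tcp_pos'])
print(bot.movel([h[0],h[1],160],max_speed=80,threshold=15)); s=bot.get_state(); print(s['opening'],s['contact_force'],s['wrist_torque'],s['t'])
bot.move_ptp([490,-75,150],[np.pi,0,-np.pi+1e-3])
b=imaging.capture("scene"); cv2.imwrite("pics/s3.png",cv2.resize(cv2.convertScaleAbs(b[130:370,150:470],alpha=1.4),(800,600)))
print(bot.get_state()['contact_force'],bot.get_state()['wrist_torque'])
```

```text
[ 537.08616668 -287.75121562   97.        ]
False
0.2190548059672771 78.33314459770918 [ 0.14990457 -0.24581554  2.80807106] [ 537.3426986  -287.89053048   67.38179761]
False
0.21968321579713912 [-0.33579657 -0.03045126 -2.745028  ] [-0.04733901  0.0307779   0.02406216] 16.7333
[ 0.10639105 -0.3283472  -2.32993971] [ 0.03706279 -0.00703934  0.01456382]
```

View pics/s3.png

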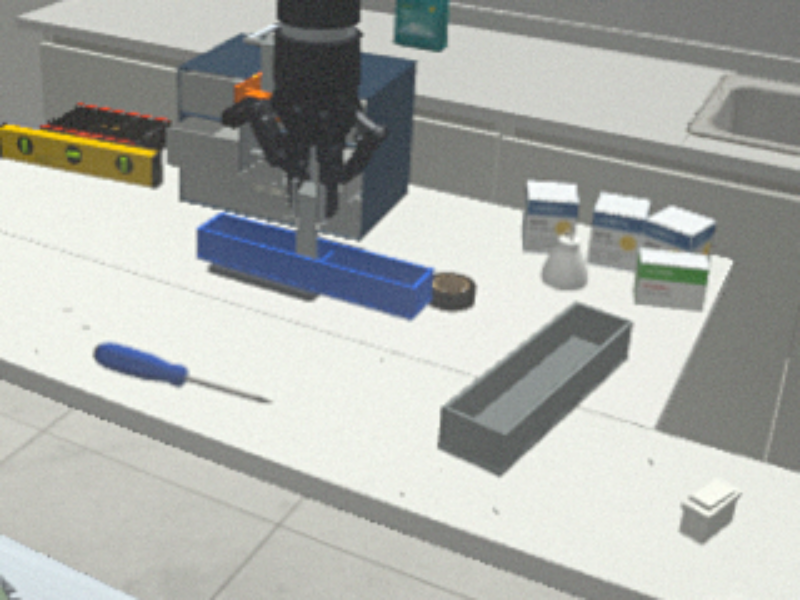

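The blue caddy hangs level and square in the gripper, clear of everything. Setting it down, then clearing the view to measure both caddies by colour.

Run:
```python
from h import *
bot.movel([490,-75,75],max_speed=100); print(bot.movel([490,-75,58],max_speed=20,threshold=5))
s=bot.get_state(); print(s['tcp_pos'],s['contact_force'])
bot.grip(0.7); bot.movel([490,-75,160],max_speed=150)
bot.move_ptp([430,-330,300],[np.pi,0,-np.pi/2]); bot.grip(1.0)
for n in("scene","top"):
    im=imaging.capture(n); cv2.imwrite(f"pics/m_{n}.png",im)
    hsv=cv2.cvtColor(im,cv2.COLOR_BGR2HSV)
    cm=imaging.camera_model(n)
    for c,lo,hi in(("orange",(5,150,60),(20,255,255)),("blue",(105,150,40),(125,255,255))):
        m=cv2.inRange(hsv,lo,hi); k,l,st,ce=cv2.connectedComponentsWithStats(m)
        for i in range(1,k):
            if st[i,4]>60:
                r=cv2.minAreaRect(np.argwhere(l==i)[:,::-1].astype(np.float32)); print(n,c,st[i],ce[i].round(1),np.round(cv2.boxPoints(r),1).tolist())
    def P(th,ox=0):
        R=Ro.from_euler('y',th).as_matrix(); g=[np.array([x,y,z]) for x in(-30,30) for y in(-30,30) for z in(-69,-41)]
        return np.array([611.5+ox,36.8,262])+np.array(g)@R.T
    for th in(-.1,0,.1):
        u=proj(cm,P(th)); print(n,th,u.min(0).round(1),u.max(0).round(1), proj(cm,P(th))[[5,7]].round(1).tolist())
print(bot.get_state()['t'])
```

```text
True
[489.94787796 -74.96496315  62.35987349] [0.05215371 0.6264077  4.21254347]
scene orange [244 159  32  20 319] [260.8 168.5] [[242.6999969482422, 175.60000610351562], [244.6999969482422, 157.5], [275.1000061035156, 160.89999389648438], [273.1000061035156, 179.0]]
scene -0.1 [243.8 156.4] [276.6 179.6] [[276.4, 160.4], [256.1, 156.4]]
scene 0 [242.9 157.9] [275.6 179.4] [[275.6, 162.0], [255.3, 157.9]]
scene 0.1 [241.5 159.4] [274.8 179. ] [[274.8, 163.5], [254.4, 159.4]]
top orange [115  99  25  11 114] [125.9 104.2] [[113.9000015258789, 103.0], [136.8000030517578, 96.80000305175781], [139.0, 105.0], [116.0999984741211, 111.0999984741211]]
top orange [126 118  30   7  80] [139.6 121.3] [[125.80000305175781, 121.30000305175781], [155.0, 117.80000305175781], [155.39999389648438, 121.5], [126.19999694824219, 125.0999984741211]]
top orange [239 151  23  19 302] [250.1 159.3] [[239.0, 151.0], [261.0, 151.0], [261.0, 169.0], [239.0, 169.0]]
top blue [253 203  71  14 830] [287.9 209.2] [[253.0, 203.0], [323.0, 203.0], [323.0, 216.0], [253.0, 216.0]]
top blue [236 241  29   7 139] [249.3 243.9] [[235.8000030517578, 242.39999389648438], [263.8999938964844, 239.8000030517578], [264.3999938964844, 245.3000030517578], [236.3000030517578, 247.89999389648438]]
top -0.1 [238.6 140.9] [261.3 165. ] [[261.1, 140.9], [238.6, 141.2]]
top 0 [238.7 142.7] [261.3 167.2] [[261.1, 142.7], [238.7, 143.0]]
top 0.1 [238.6 144.5] [261.4 169.4] [[261.1, 144.5], [238.8, 144.8]]
23.3833
```

Run:
```python
from h import *
cm=imaging.camera_model("top"); Q=at_z(cm,[[252.5,202.5],[323.5,202.5],[323.5,216.5],[252.5,216.5]],32); print(Q.round(),Q.mean(0))
o=(Ro.from_euler('x',.3)*Ro.from_euler('xyz',[np.pi,0,-np.pi/2])).as_euler('xyz')
R=Ro.from_euler('xyz',o).as_matrix(); print(o,R[:,2],R[:,0])
for p in([490,-164,5],[490,-164,86],[490,-52.6,86],[611.5,-52.6,57]): print(p,np.round(solve_ik(p,o),2))
np.save('rot.npy',o)
```

```text
[[ 510.   34.   32.]
 [ 508. -183.   32.]
 [ 465. -181.   32.]
 [ 467.   35.   32.]] [487.58149816 -73.79268504  32.        ]
[ 3.14159265  0.3        -1.57079633] [-1.38777878e-16  2.95520207e-01 -9.55336489e-01] [ 1.45716772e-16 -9.55336489e-01 -2.95520207e-01]
[490, -164, 5] [-0.61  0.63 -0.4   0.71  0.24 -2.2 ]
[490, -164, 86] [-0.61  0.52 -0.34  0.89  0.24 -2.2 ]
[490, -52.6, 86] [-0.43  0.45 -0.47  0.78  0.27 -2.02]
[611.5, -52.6, 57] [-0.35  0.66 -0.17  0.85  0.28 -1.93]
```

Run:
```python
from h import *
o=np.load('rot.npy')
def S(m): s=bot.get_state(); print(m,s['tcp_pos'].round(1),s['contact_force'].round(1),s['wrist_torque'].round(2),round(s['opening'],3),round(s['t'],1))
bot.move_ptp([490,-164,110],o)
print(bot.movel([490,-164,5],max_speed=80,threshold=10)); S('down')
bot.grip(0.0,110); S('grip')
bot.movel([490,-164,86.5],max_speed=60); S('lift')
bot.movel([490,-52.2,86.5],max_speed=100); S('front')
im=imaging.capture("scene"); cm=imaging.camera_model("scene")
c=np.array([490,36.8,81.5+32]); 
for y in(-112,112): 
  for x in(-22,22):
    for z in (0,-32): cv2.drawMarker(im,tuple(int(v) for v in proj(cm,c+[x,y,z])[0].round()),(0,0,255),1,4,1)
for q in ([490,36.8,81.5+96],[490,36.8,81.5+87-19]): cv2.drawMarker(im,tuple(int(v) for v in proj(cm,q)[0].round()),(0,0,255),1,4,1)
for y in(11,63): cv2.drawMarker(im,tuple(int(v) for v in proj(cm,[611.5,y,139])[0].round()),(0,255,0),1,4,1)
cv2.imwrite("pics/s4.png",cv2.resize(cv2.convertScaleAbs(im[150:270,170:330],alpha=1.5),(800,600),interpolation=cv2.INTER_CUBIC))
```

```text
False
down [ 490.4 -164.2    5.5] [ 0.8 -0.3  0.4] [-0.31  0.   -0.02] 1.004 25.9
grip [ 490.4 -164.4    5.7] [-1.3 -0.7  5.2] [-0.06  0.18  0.09] 0.497 26.3
lift [ 489.7 -163.8   86.1] [-0.3  0.2 -1.5] [-0.58 -0.01  0.04] 0.494 27.8
front [490.2 -52.8  86.5] [-0.5  0.1 -1.9] [-0.62  0.01  0.03] 0.496 29.1
```

View pics/s4.png

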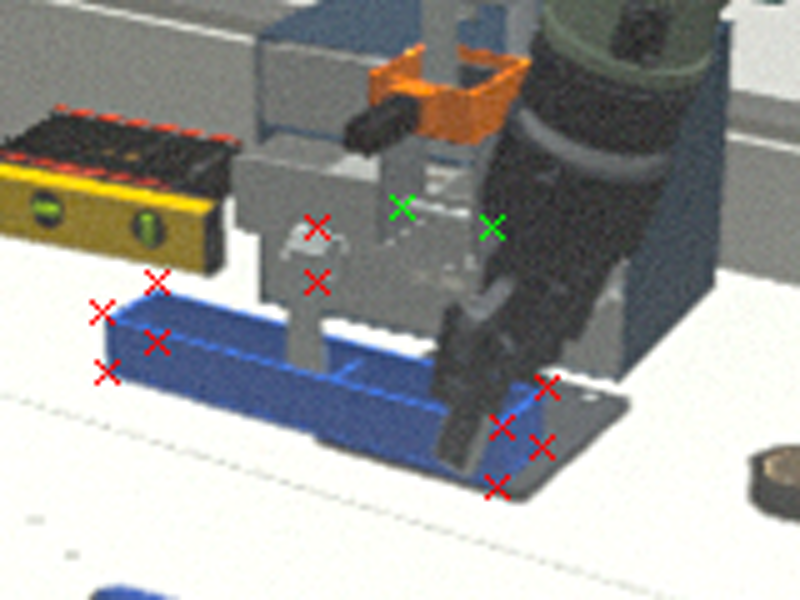

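The tray sits level in the grip and its corners match the marks within a few mm. The orange caddy's bar highlight, running from (405,200) to (470,213), matches the green marks plus the bar's radius. Moving under and lowering.

Run:
```python
from h import *
def S(m): s=bot.get_state(); print(m,s['tcp_pos'].round(1),s['contact_force'].round(1),s['wrist_torque'].round(2),round(s['t'],1))
bot.movel([560,-52.2,87],max_speed=100)
r=bot.movel([611.5,-52.2,87],max_speed=50,threshold=4); S(('in',r))
if not r:
    r=bot.movel([611.5,-52.2,53],max_speed=20,threshold=3); S(('down',r))
    im=imaging.capture("scene"); cv2.imwrite("pics/s5.png",im)
```

```text
('in', False) [611.1 -52.1  86.9] [-0.5 -0.2 -2. ] [-0.57  0.02 -0.06] 31.2
('down', True) [611.2 -51.5  59.9] [ 0.5 -0.9  4.5] [0.3  0.04 0.07] 32.4
```

It seated at the expected height. Releasing and backing out along the tool axis.

Run:
```python
from h import *
o=np.load('rot.npy')
bot.grip(0.8); bot.dwell(.3); s=bot.get_state(); print(s['tcp_pos'],s['contact_force'])
p=s['tcp_pos']; d=np.array([0,-.2955,.9553])
print(bot.movel(p+60*d,max_speed=60,threshold=6)); bot.movel(p+110*d,max_speed=100)
q=p+110*d; bot.movel([q[0]-40,q[1]-120,q[2]+20]); bot.move_ptp([430,-330,300],[np.pi,0,-np.pi/2])
bot.dwell(1.5)
for n in("scene","top"):
    im=imaging.capture(n); cv2.imwrite(f"pics/f_{n}.png",im); cm=imaging.camera_model(n); hsv=cv2.cvtColor(im,cv2.COLOR_BGR2HSV)
    for c,lo,hi in(("orange",(5,150,60),(20,255,255)),("blue",(105,150,40),(125,255,255))):
        m=cv2.inRange(hsv,lo,hi); k,l,st,ce=cv2.connectedComponentsWithStats(m)
        for i in range(1,k):
            if st[i,4]>100: print(n,c,st[i])
    u=proj(cm,[[611.5+x,36.8+y,z] for x in(-22,22) for y in(-112,112) for z in(52,84)]); print(n,u.min(0).round(1),u.max(0).round(1))
print(bot.get_state()['t'],bot.get_state()['contact_force'])
```

```text
[610.43109517 -51.93137913  58.92391618] [ 0.49328022  0.12167008 -0.14049729]
False
scene orange [244 160  31  19 302]
scene [218.6 200.8] [300.9 237.5]
top orange [115  99  25  11 118]
top orange [239 151  23  19 296]
top blue [215 159  34  16 379]
top blue [253 159  35  16 413]
top blue [236 241  29   7 135]
top [213.6 158.7] [288.8 176.2]
38.4 [ 0.06314464 -0.75326661  0.7266676 ]
```

Run:
```python
from h import *
for f in ("f_scene","now"):
    im=cv2.imread("pics/f_scene.png") if f!="now" else imaging.capture("scene")
    hsv=cv2.cvtColor(im,cv2.COLOR_BGR2HSV); m=cv2.inRange(hsv,(108,130,25),(128,255,255)); k,l,st,ce=cv2.connectedComponentsWithStats(m)
    print([st[i].tolist() for i in range(1,k) if st[i,4]>40])
cm=imaging.camera_model("scene")
for dz in(0,-40): print(dz,proj(cm,[[611.5-22,36.8+y,z+dz] for y in(112,-112) for z in(84,52)]).round(1).tolist())
```

```text
[[220, 201, 80, 35, 445], [190, 268, 34, 11, 79]]
[[220, 201, 37, 17, 183], [255, 209, 45, 27, 263], [190, 268, 34, 11, 84]]
0 [[218.6, 206.3], [218.8, 217.1], [293.2, 226.0], [292.6, 237.5]]
-40 [[218.8, 219.7], [219.0, 230.2], [292.5, 240.3], [291.9, 251.5]]
```

The blue tray spans (220–300, 201–236), which matches the hanging prediction of (218.6–300.9, 200.8–237.5). It is level and still, and the robot is clear.

```bash
python3 -c "
from h import *
print(bot.sign_off())"
```

```text
the job is handed in; nothing more can be done
None
```

The job is handed in: the orange caddy hangs on the stand's bar and the blue caddy hangs on the orange one's bar, level and still in the last camera checks, with the arm clear at about 38 s of the 72 s; sign-off gave no verdict.

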